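# Snap the washed drain plate back onto the turntable caddy

## Robot

A 6-joint arm with a two-finger parallel gripper is mounted at the origin on the work surface. World frame = base frame: x ahead of the robot, y to its left, z up, the work surface at z = 0. Lengths are in m, angles in rad, forces in N, time in s.
With the tool pointing down it reaches from about 0.3 to 0.85 m from the base axis. Payload 5.4 kg.
Tool frame: the origin (TCP) lies at the very end of the fingers, on their centre line; the grasp point (between the pads) lies 19 mm behind it (env.tcp_to_grasp is the distance from the TCP to the grasp point, in m); z points along the fingers, y is the direction in which the jaws open and shut (so a half turn about z gives the same grasp; the last joint's range is limited). The gripper opens to 85 mm and grips with 20 to 120 N. Pads are 22 mm wide; open, the fingers measure 114 mm over their backs; the gripper's body (76 mm by 85 mm) begins 54 mm behind the grasp point. The pads swing forward as they close: fully open they stand 13 mm farther back than shut.
Start: joints at [-1.512, 0.158, 1.597, -0, 1.386, -0.21], TCP at [0.153, -0.554, 0.231] pointing down, gripper open.
Joint ranges: [-2.91, 2.91], [-0.94, 2.29], [0.18, 2.7], [-1.29, 4.43], [0.17, 2.64], [-3, 3]. Speed limits (rad/s): [2.57, 2.57, 3.14, 3.14, 3.14, 3.14].

## Interface

Orientations are given as a unit quaternion [w, x, y, z].
In Python, from rig import monitor, read_camera, workorder, env gives the robot as it stands.
- The arm moves only by the tool play_rows, never from a script. Its arguments are lists of equal length, an entry for each row: "grip": the finger opening in mm, from 0 to 85.4; "offset": the shift along the tool's x, y, z in mm, a list of three; "spin": the turn about the tool's z in rad. A call has 1 to 10 rows; each row is the pose to reach, as a shift and turn from the pose measured when the call began, along the tool's axes at that moment; what a row does not reach only later rows make up. A row lasts 1/10 s, in which the tool goes at most 50 mm and 8.59 degrees, less where a joint would pass 70% of its speed; a pose out of reach is approached as far as the arm can. A call with a gripper value outside its range is refused whole. The fingers move at their own pace and stop on an object; the grip force is fixed at half the most. Time passes only in rows, so rows that repeat a pose let the fingers close. It gives the time, the measured TCP pose, the force and the opening at its end, in the units of the state.
- monitor.get_obs(): the state, without advancing time (a new reading comes with each control period).
- read_camera(name): name is "scene" or "top" or "wrist"; returns a dict with "pixels" (384x512x3 uint8, blue, green, red), "fx", "fy", "cx", "cy" (pixels), "R" (3x3) and "t" (3): a world point X has camera coordinates R X + t. Camera axes: x right, y down, z forward; pixel columns grow to the right and rows downward; lengths in m; the calibration is good to about 2 mm. A picture is of the moment at which its call begins. There is no depth.
- workorder.close_job(): hands the job in, once; it reports no verdict.
The state is a dict: "clock": time; "joint_positions": joint angles; "joint_velocities": joint speeds; "joint_efforts": joint torques, N m; "eef_pos": TCP position; "tool_rot": TCP orientation; "wrist_force": force on the tool from outside, world axes, zero at the start; "moment": the same for the moment, N m; "opening": finger opening in m.
Only numpy, scipy, OpenCV 4.12 (cv2) and the standard library are available. Lean on these libraries where they do the work, as an engineer would, in place of code of your own. Each camera call takes 0.05 s, during which the arm holds its last target. There are 200 camera calls.

## Task

Pick up the washed drain plate by its arched grip and set it, grip upward, over the four posts of the grey turntable caddy so that a post stands in each hole. Press it down evenly, keeping it level and pushing no harder than it takes, until all four posts have clicked through and the plate is fully home; then let go. Leave the other things on the ledge where they are.

Things in the scene. Friction and masses are not known exactly. Their poses are not given: they have to be found in the camera images.
- plate: The drain plate: loose white plastic, 150 x 104 mm, 4 mm thick, shallow dark grooves, 0.15 to 0.3 kg, lying flat on the ledge, grip upward. Origin: centre of its underside; x along the 150 mm side, y along the 104 mm side, z to the grip side. Four square through holes 12.5 mm wide at x = +-60, y = +-37 mm. It fits the posts either way round (half a turn).
- grip (a point): Middle of the bar of the plate's arched grip, 35 mm above the plate's underside, axes as the plate's. The bar is 70 mm long (x), 14 mm wide (y), 18 mm high (26 to 44 mm above the underside), on two legs; pinch it across y from above.
- deck: The caddy's turntable: round grey plastic disc, 220 mm across, 8 mm thick, with four upright snap posts at x = +-60, y = +-37 mm. Origin on its axis at its top face (40 mm above the ledge); x and y along the sides of the post pattern, z up. It turns on its axis with light friction (0.04 N m). Over 45 N between plate and deck would crack the posts.
- post0 (a point): Shoulder top of the post at x = -60, y = -37 mm of the deck, 14 mm above its top face; all posts are alike: shoulder 18 mm thick, on which the plate rests when home, then a 9 mm pin with tapered tip ending 35 mm above the deck. The pin has two sprung catches (to +x and -x), 15 mm over both, widest 20 mm above the deck.
- post3 (a point): Shoulder top of the post at x = +60, y = +37 mm of the deck. A plate lowered over the pins meets the catches with its underside 24 mm above the deck. The four posts together take about 14 to 23 N of push to give way; then the plate drops to the shoulders (14 mm above the deck) and the catches spring out over it and lock.
- caddy: Fixed round foot of the caddy, 150 mm across, on the ledge; origin under its centre, on the deck's axis. Between foot and deck is a springy rubber mount: under the push the deck sinks straight down by many millimetres before the posts give way, so its height then differs from the one at rest; it stops hard after 17 mm (about 32 N) and comes slowly up again when let go.
- hole0 (a point): Centre of the plate's hole at x = -60, y = -37 mm, at the underside of the plate (axes as the plate's).
- hole1 (a point): Centre of the plate's hole at x = -60, y = +37 mm, at the underside.
- hole2 (a point): Centre of the plate's hole at x = +60, y = -37 mm, at the underside.
- hole3 (a point): Centre of the plate's hole at x = +60, y = +37 mm, at the underside.
- jug: Bystander: ribbed steel jug with a side handle, 116 mm across, 180 mm high; origin under its centre.
- cup: Bystander: clear glass cup, 72 mm across, 100 mm high; origin under its centre.
- dish: Bystander: round white ceramic soap dish, 94 mm across, 16 mm high; origin under its centre.
- soap: Bystander: yellow soap bar 62 x 40 x 20 mm on the dish; origin under its centre.
- clipper: Bystander: black nail clipper 58 x 13 mm, 13 mm high, between plate and caddy; origin under its centre.
- nailbrush: Bystander: wooden nail brush 75 x 32 mm, 26 mm high, between plate and caddy; origin under its centre.
- handwash: Bystander: green glass bottle, 60 mm across, 160 mm high; origin under its centre.
- mug: Bystander: blue plastic mug, 76 mm across, 85 mm high; origin under its centre.
There are look-alikes about, which are no part of the job. What is shaped like the caddy but green or pink is not meant.

How it is judged:
By the outcome, as a careful person would: the job done as asked, in the order asked, and still so for the second after the job is handed in, with the robot touching nothing.
It also fails if it takes over 48 s, if anything falls off the work surface, if the arm or the gripper's body presses on something with over 40 N, if the wrist force passes 120 N, or if a joint passes its speed limit or range.

## Working session

There is one attempt and no reset: what is moved stays moved. The work goes in short steps, Python scripts to look and compute and a tool call to move; the robot and the scene stay as the last step left them, time stands still between calls to the robot, and variables do not carry over. Pictures are saved under pics/ and viewed, about 8 in all and at most 12, crops included, and the job is handed in when it is done.

Besides the shell and the picture viewer there is one more tool, called after ">>>" by a JSON object that holds its "fn" and its "kwargs", one argument or row to a line. play_rows: Moves the arm, as the interface text tells. Its arguments: {"type":"object","properties":{"grip":{"type":"array","items":{"type":"number"}},"offset":{"type":"array","items":{"type":"array","items":{"type":"number"}}},"spin":{"type":"array","items":{"type":"number"}}},"required":["grip","offset","spin"]}

```bash
mkdir -p pics
cat > h.py <<'E'
import numpy as np, cv2, json
from rig import monitor, read_camera, workorder, env
def snap(name,f):
    c=read_camera(name); cv2.imwrite('pics/'+f+'.png',c['pixels'])
    np.savez('pics/'+f+'.npz',**{k:np.asarray(v) for k,v in c.items()}); return c
def load(f): return dict(np.load('pics/'+f+'.npz'))
def crop(f,u0,v0,u1,v1,s,out): 
    im=cv2.imread('pics/'+f+'.png')[v0:v1,u0:u1]; cv2.imwrite('pics/'+out+'.png',cv2.resize(im,None,fx=s,fy=s,interpolation=cv2.INTER_CUBIC))
def ray(c,u,v):
    R=c['R'];o=-R.T@c['t'];d=R.T@np.array([(u-c['cx'])/c['fx'],(v-c['cy'])/c['fy'],1]);return o,d/np.linalg.norm(d)
def atz(c,u,v,z):
    o,d=ray(c,u,v);return o+d*(z-o[2])/d[2]
def tri(*cuv):
    A=np.zeros((3,3));b=np.zeros(3)
    for c,u,v in cuv:
        o,d=ray(c,u,v);P=np.eye(3)-np.outer(d,d);A+=P;b+=P@o
    X=np.linalg.solve(A,b);return X,[float(np.linalg.norm((np.eye(3)-np.outer(ray(c,u,v)[1],ray(c,u,v)[1]))@(X-ray(c,u,v)[0])))*1e3 for c,u,v in cuv]
def proj(c,X):
    p=c['R']@np.asarray(X)+c['t'];return np.array([c['fx']*p[0]/p[2]+c['cx'],c['fy']*p[1]/p[2]+c['cy']])
E
python3 - <<'E'
from h import *
a=snap('scene','s0');b=snap('top','t0');w=snap('wrist','w0')
cv2.imwrite('pics/a.png',cv2.resize(np.vstack([a['pixels'],b['pixels']]),(512,768))[:, :] if 0 else np.hstack([a['pixels'],b['pixels']])[:, :])
for c in(a,b,w): print(c['fx'],-c['R'].T@c['t'],c['R'][2])
print(monitor.get_obs(),env.tcp_to_grasp)
E
```

```text
442.69488450934506 [1.01663064 0.84033275 0.7851344 ] [-0.43154579 -0.6862445  -0.5855226 ]
371.1635029832419 [0.39880153 0.00619014 1.30458963] [ 0.10243797  0.01585838 -0.99461298]
342.43235194319055 [ 0.2203438  -0.5365764   0.37414714] [-0.26572218 -0.07180291 -0.96137197]
{'clock': 0.15, 'joint_positions': array([-1.51204218e+00,  1.58908803e-01,  1.59794728e+00, -3.61043020e-06,
        1.38620120e+00, -2.10070166e-01]), 'joint_velocities': array([-0.0015828 , -0.00148665, -0.00443991,  0.00061709, -0.00276589,
       -0.0009863 ]), 'joint_efforts': array([-2.85724291e-04, -3.96378565e+01, -3.31785893e+01, -2.06305649e-04,
        5.49972683e-03, -1.98163082e-05]), 'eef_pos': array([ 0.15268608, -0.55387445,  0.23053839]), 'tool_rot': array([-7.30350083e-04,  9.90979968e-01,  1.34008087e-01,  5.35831150e-05]), 'wrist_force': array([-0.06051573, -0.09959133, -0.40951404]), 'moment': array([4.20511775e-02, 4.81631996e-03, 7.80757358e-05]), 'opening': 0.08521169702751047} 0.0187
```

View pics/s0.png

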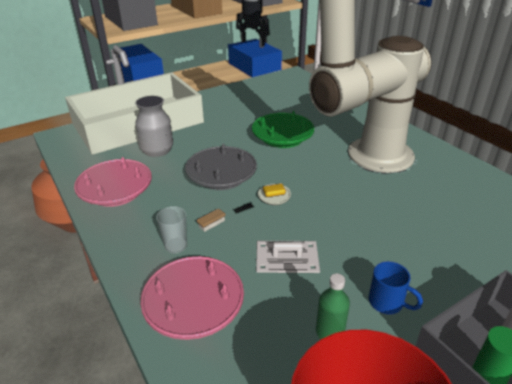

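View pics/t0.png

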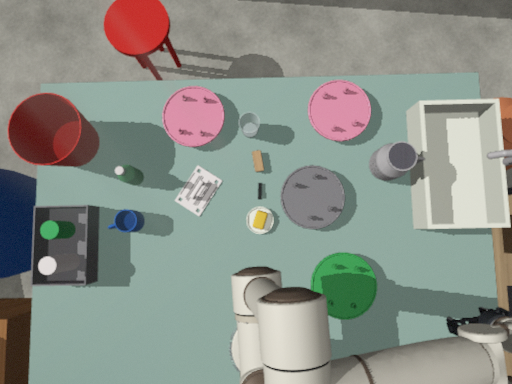

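Scene and top views show one white plate: scene (288,257), top (199,191). Caddy candidates are grey at scene (220,167) / top (313,197), pink at top (193,117) and (340,110), and green at top (345,286). I choose the grey one. The white soap dish at top (260,220) is not the plate. Next is a close crop.

Run:
```python
from h import *
def g(f,u0,v0,w,h,s): return cv2.resize(cv2.imread('pics/'+f+'.png')[v0:v0+h,u0:u0+w],None,fx=s,fy=s,interpolation=cv2.INTER_CUBIC)
A=np.hstack([g('t0',165,160,80,60,5),g('t0',273,167,80,60,5)])
B=np.hstack([g('s0',248,230,80,60,5),g('s0',180,135,80,60,5)])
cv2.imwrite('pics/c1.png',np.vstack([A,B]))
```

```text
(no output)
```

View pics/c1.png

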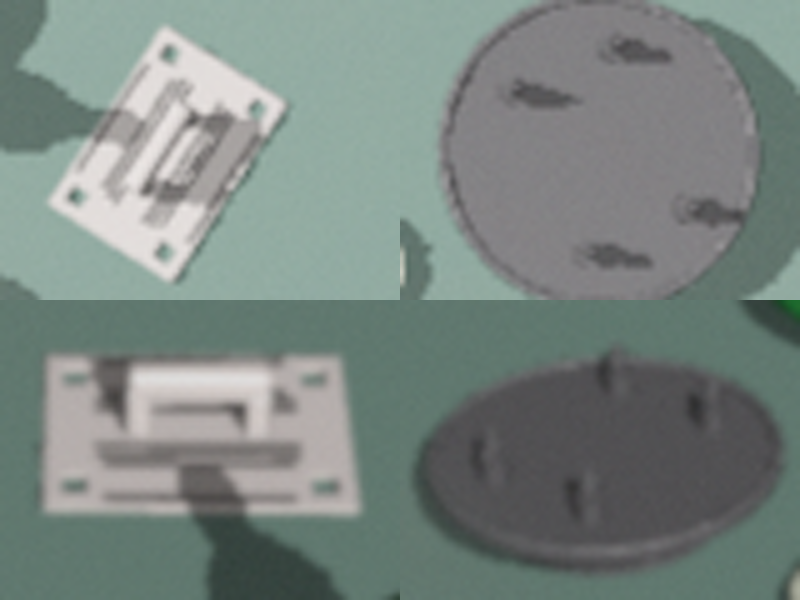

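```bash
cat >> h.py <<'E'
def fit(P,L):  # rigid 2D fit L->P; returns centre, yaw, resid mm
    P=np.asarray(P)[:,:2];L=np.asarray(L);z=(L[:,0]+1j*L[:,1]);p=P[:,0]+1j*P[:,1];c=p.mean()
    r=np.sum((p-c)*np.conj(z));y=np.angle(r);return (c.real,c.imag),y,np.abs(p-c-z*np.exp(1j*y))*1e3
E
python3 - <<'E'
from h import *
s=load('s0');t=load('t0')
f=lambda x,y,u0,v0:(u0+(x+.5)/5-.5,v0+(y+.5)/5-.5)
T=[f(x,y,165,160) for x,y in[(169,53),(258,107),(76,195),(165,251)]]
S=[f(x,y-300,248,230) for x,y in[(75,379),(313,379),(75,486),(325,486)]]
print([atz(t,*p,.004).round(3) for p in T]);print([atz(s,*p,.004).round(3) for p in S])
for p in T:
    q=min(S,key=lambda q:np.linalg.norm(atz(t,*p,.004)-atz(s,*q,.004)));X,e=tri((t,*p),(s,*q));print(X.round(4),np.round(e,1))
print('posts')
T=[f(x-400,y,273,167) for x,y in[(610,50),(512,93),(686,210),(588,255)]]
S=[f(x-400,y-300,180,135) for x,y in[(613,350),(710,385),(478,432),(578,478)]]
P=[]
for p in T:
    q=min(S,key=lambda q:np.linalg.norm(atz(t,*p,.075)-atz(s,*q,.075)));X,e=tri((t,*p),(s,*q));P.append(X);print(X.round(4),np.round(e,1))
P=np.array(P)
d=np.linalg.norm(P[:,None]-P[None],axis=2)*1e3;print(d.round(0),P.mean(0))
H=np.array([tri((t,*p),(t,*p))[0] if 0 else atz(t,*p,.004) for p in [f(x,y,165,160) for x,y in[(169,53),(258,107),(76,195),(165,251)]]])
print(H.mean(0),np.linalg.norm(H[:,None]-H[None],axis=2).round(3))
v=H[0]-H[2]+H[1]-H[3];print('plate yaw',np.arctan2(v[1],v[0]))
o=monitor.get_obs();from scipy.spatial.transform import Rotation as Ro
R=Ro.from_quat(o['tool_rot'],scalar_first=True).as_matrix();print(R)
E
```

```text
[array([0.608, 0.216, 0.004]), array([0.568, 0.153, 0.004]), array([0.508, 0.282, 0.004]), array([0.467, 0.22 , 0.004])]
[array([0.569, 0.157, 0.004]), array([0.469, 0.223, 0.004]), array([0.609, 0.219, 0.004]), array([0.509, 0.284, 0.004])]
[0.6083 0.2166 0.0014] [0.2 0.2]
[5.679e-01 1.540e-01 5.000e-04] [0.7 0.7]
[0.5083 0.2827 0.0025] [0.1 0.1]
[0.4671 0.2204 0.0013] [0.6 0.6]
posts
[ 0.5734 -0.1881  0.0712] [7.6 7.6]
[ 0.5447 -0.1213  0.0658] [5.6 5.6]
[ 0.4619 -0.2326  0.0698] [3.6 3.6]
[ 0.4323 -0.1662  0.0684] [2.1 2.1]
[[  0.  73. 120. 143.]
 [ 73.   0. 139. 121.]
 [120. 139.   0.  73.]
 [143. 121.  73.   0.]] [ 0.50305841 -0.17704154  0.06880831]
[0.53791346 0.217813   0.004     ] [[0.    0.075 0.12  0.141]
 [0.075 0.    0.142 0.121]
 [0.12  0.142 0.    0.075]
 [0.141 0.121 0.075 0.   ]]
plate yaw -0.5852070493526591
[[ 9.64083660e-01  2.65598737e-01 -8.95460477e-05]
 [ 2.65598581e-01 -9.64082599e-01  1.46188575e-03]
 [ 3.01945222e-04 -1.43316346e-03 -9.99998927e-01]]
```

Plate and caddy agree across both views: plate holes are 75/120 mm apart with z≈1–3 mm, and post tips are 73/120 mm apart with z≈69–71 mm against 75 mm expected. Moving to hover over the plate.

>>> {"fn": "play_rows", "kwargs": {
  "grip": [85, 85, 85, 85, 85, 85, 85, 85, 85, 85],
  "offset": [
    [576, -642, 20],
    [576, -642, 20],
    [576, -642, 20],
    [576, -642, 20],
    [576, -642, 20],
    [576, -642, 20],
    [576, -642, 20],
    [576, -642, 20],
    [576, -642, 20],
    [576, -642, 20]
  ],
  "spin": [0.854, 0.854, 0.854, 0.854, 0.854, 0.854, 0.854, 0.854, 0.854, 0.854]
}}

```text
clock: 1.15
eef_pos: [0.3741, -0.1089, 0.22]
tool_rot: [-0.001, 0.957, -0.289, 0.0]
wrist_force: [0.9, -1.6, 0.5]
opening: 0.0854
```

```bash
cat >> h.py <<'E'
from scipy.spatial.transform import Rotation as Ro
def off(X,yaw,quiet=False):
    o=monitor.get_obs();R=Ro.from_quat(o['tool_rot'],scalar_first=True).as_matrix()
    cur=np.arctan2(R[1,0],R[0,0]);d=(yaw-cur+np.pi)%(2*np.pi)-np.pi
    print('t',o['clock'],'pos',o['eef_pos'].round(4),'yaw',cur.round(4),'tilt',R[:,2].round(4),'F',o['wrist_force'].round(1),'M',o['moment'].round(2),'open',round(o['opening'],4),'q',o['joint_positions'].round(2))
    print('OFFSET mm',(R.T@(np.asarray(X)-o['eef_pos'])*1e3).round(1),'SPIN',round(-d,4))
E
python3 -c "
from h import *
off([.538,.2185,.21],-.585)"
```

```text
t 1.15 pos [ 0.3741 -0.1089  0.22  ] yaw -0.5856 tilt [ 6.e-04  1.e-03 -1.e+00] F [ 0.9 -1.6  0.5] M [-0.03 -0.04 -0.06] open 0.0854 q [-0.6  -0.35  2.09  0.    1.4   1.56]
OFFSET mm [ -44.4 -363.4   10.5] SPIN -0.0006
```

>>> {"fn": "play_rows", "kwargs": {
  "grip": [85, 85, 85, 85, 85, 85, 85, 85, 85, 85],
  "offset": [
    [-44, -363, 10],
    [-44, -363, 10],
    [-44, -363, 10],
    [-44, -363, 10],
    [-44, -363, 10],
    [-44, -363, 10],
    [-44, -363, 10],
    [-44, -363, 10],
    [-44, -363, 10],
    [-44, -363, 10]
  ],
  "spin": [0, 0, 0, 0, 0, 0, 0, 0, 0, 0]
}}

```text
clock: 2.15
eef_pos: [0.5377, 0.2177, 0.21]
tool_rot: [-0.0, 0.958, -0.288, -0.0]
wrist_force: [0.8, -0.0, -0.3]
opening: 0.0848
```

```bash
python3 -c "
from h import *
c=snap('wrist','w1')
off([.538,.2185,.12],-.585)
L=[(sx*.06,sy*.037) for sx in(-1,1) for sy in(-1,1)]
y=-.585
for a,b in L: print(proj(c,[.538+a*np.cos(y)-b*np.sin(y),.2185+a*np.sin(y)+b*np.cos(y),.004]).round(1))
"
```

```text
t 2.2 pos [0.5377 0.2171 0.2102] yaw -0.5861 tilt [-3.e-04  4.e-04 -1.e+00] F [ 0.6 -0.5  0. ] M [-0.01  0.02  0.02] open 0.0853 q [0.18 0.19 1.61 0.   1.35 2.33]
OFFSET mm [-0.4 -1.3 90.2] SPIN -0.0011
[289.2 217.4]
[221.2 217.3]
[292.5 103.5]
[217.7 103.5]
```

View pics/w1.png

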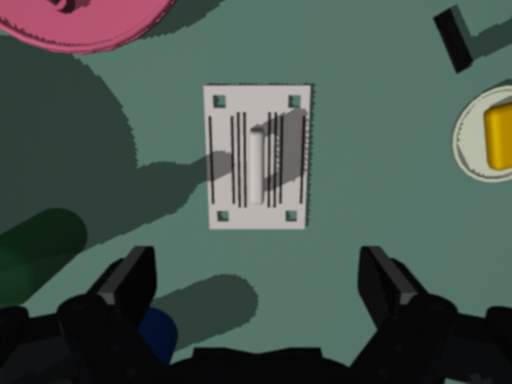

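Wrist view: plate is centred, with holes at (291,215), (223,216), (295,101), (219,101), about 2 px from prediction. The grip bar runs (257,130)–(257,204), parallel to tool x, and the finger gap is clear.

```bash
python3 -c "
from h import *
c=load('w1')
uv=[(291,215),(223,216),(295,101.5),(219.5,101)]
L=[(sx*.06,sy*.037) for sx in(-1,1) for sy in(-1,1)]
P=[atz(c,u,v,.004) for u,v in uv];print(np.round(P,4),fit(P,L))
print('bar top ends',atz(c,257,131,.044),atz(c,257,200,.044))
t=load('t0');print([tri((t,*proj(t,p)),(c,*q))[0].round(4) for p,q in zip(P,uv)])
(x,y),yaw,_=fit(P,L);off([x,y,.016],yaw)
"
```

```text
[[0.4688 0.2177 0.004 ]
 [0.5086 0.2799 0.004 ]
 [0.5679 0.1514 0.004 ]
 [0.6095 0.2134 0.004 ]] ((np.float64(0.5386813462943143), np.float64(0.21560831375294487)), np.float64(-0.5848730478014785), array([0.60431512, 0.60431981, 0.47364831, 0.32198596]))
bar top ends [0.56813651 0.19629665 0.044     ] [0.51403703 0.23208602 0.044     ]
[array([0.4688, 0.2177, 0.004 ]), array([0.5086, 0.2799, 0.004 ]), array([0.5679, 0.1514, 0.004 ]), array([0.6095, 0.2134, 0.004 ])]
t 2.2 pos [0.5377 0.2171 0.2102] yaw -0.5861 tilt [-3.e-04  4.e-04 -1.e+00] F [ 0.6 -0.5  0. ] M [-0.01  0.02  0.02] open 0.0853 q [0.18 0.19 1.61 0.   1.35 2.33]
OFFSET mm [  1.8   0.8 194.2] SPIN -0.0013
```

>>> {"fn": "play_rows", "kwargs": {
  "grip": [70, 60, 60, 60, 60, 60, 60, 60, 60, 60],
  "offset": [
    [1, 0, 40],
    [1, 0, 80],
    [1, 0, 120],
    [1, 0, 150],
    [1, 0, 170],
    [1, 0, 185],
    [1, 0, 193],
    [1, 0, 193],
    [1, 0, 193],
    [1, 0, 193]
  ],
  "spin": [0, 0, 0, 0, 0, 0, 0, 0, 0, 0]
}}

```text
clock: 3.2
eef_pos: [0.5396, 0.2168, 0.0186]
tool_rot: [-0.001, 0.957, -0.289, 0.001]
wrist_force: [-0.2, -0.0, -0.6]
opening: 0.0602
```

>>> {"fn": "play_rows", "kwargs": {
  "grip": [35, 20, 10, 0, 0, 0, 0, 0, 0, 0],
  "offset": [
    [0, 0, 0],
    [0, 0, 0],
    [0, 0, 0],
    [0, 0, 0],
    [0, 0, 0],
    [0, 0, 0],
    [0, 0, 0],
    [0, 0, 0],
    [0, 0, 0],
    [0, 0, 0]
  ],
  "spin": [0, 0, 0, 0, 0, 0, 0, 0, 0, 0]
}}

```text
clock: 4.2
eef_pos: [0.54, 0.2169, 0.0192]
tool_rot: [-0.001, 0.957, -0.289, 0.001]
wrist_force: [-0.3, -1.0, 5.4]
opening: 0.0129
```

>>> {"fn": "play_rows", "kwargs": {
  "grip": [0, 0, 0, 0, 0, 0, 0, 0, 0, 0],
  "offset": [
    [0, 0, -5],
    [0, 0, -15],
    [0, 0, -30],
    [0, 0, -55],
    [0, 0, -85],
    [0, 0, -120],
    [0, 0, -150],
    [0, 0, -165],
    [0, 0, -170],
    [0, 0, -170]
  ],
  "spin": [0, 0, 0, 0, 0, 0, 0, 0, 0, 0]
}}

```text
clock: 5.2
eef_pos: [0.5393, 0.2167, 0.1891]
tool_rot: [-0.001, 0.957, -0.289, 0.001]
wrist_force: [-0.2, 0.4, -2.9]
opening: 0.0127
```

```bash
python3 -c "
from h import *
c=snap('wrist','w2')
off([.503,-.177,.19],.381)
"
```

```text
t 5.25 pos [0.5387 0.2166 0.1878] yaw -0.5861 tilt [ 9.e-04  5.e-04 -1.e+00] F [-1.2  1.3 -3.2] M [-0.02  0.02  0.02] open 0.013 q [0.17 0.21 1.63 0.   1.3  2.33]
OFFSET mm [187.9 347.6  -2.4] SPIN -0.9671
```

View pics/w2.png

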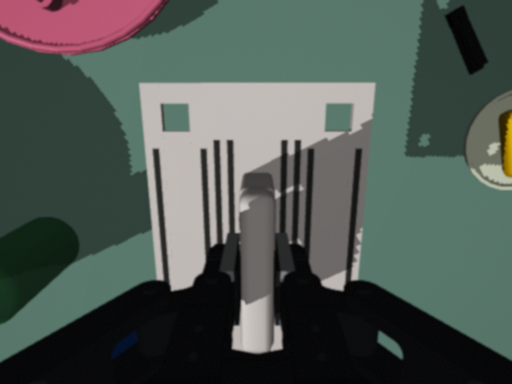

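Plate is held level with two holes visible at (176,117) and (339,117), and the wrist shows −3 N. I'll work out the plate pose in the hand, then carry it.

```bash
python3 -c "
from h import *
c=load('w2')
p=np.array([.5387,.2166,.1878]);R=Ro.from_quat(monitor.get_obs()['tool_rot'],scalar_first=True).as_matrix()
for z in(.0192,.0152):
  Q=[(R.T@(atz(c,u,v,p[2]-z)-p)*1e3) for u,v in((176,117),(339,117))];print(np.round(Q,1),np.linalg.norm(Q[0]-Q[1]))
"
```

```text
[[ 60.  -37.7  19.3]
 [ 60.1  38.9  19.2]] 76.6552220653455
[[ 60.3 -36.8  15.3]
 [ 60.3  38.   15.2]] 74.78930357341791
```

>>> {"fn": "play_rows", "kwargs": {
  "grip": [0, 0, 0, 0, 0, 0, 0, 0, 0, 0],
  "offset": [
    [8, 15, -1],
    [28, 52, -2],
    [56, 104, -2],
    [85, 157, -2],
    [113, 209, -2],
    [140, 261, -2],
    [162, 300, -2],
    [178, 330, -2],
    [188, 348, -2],
    [188, 348, -2]
  ],
  "spin": [-0.05, -0.15, -0.28, -0.41, -0.54, -0.67, -0.8, -0.9, -0.967, -0.967]
}}

```text
clock: 6.25
eef_pos: [0.5011, -0.1823, 0.1877]
tool_rot: [-0.0, 0.982, 0.187, -0.001]
wrist_force: [0.4, 0.8, -2.4]
opening: 0.0129
```

```bash
python3 -c "
from h import *
w=snap('wrist','w3');t=snap('top','t3');s=snap('scene','s3')
off([.503,-.177,.19],.381)
f=lambda c,u0,v0,w,h,k:cv2.resize(c['pixels'][v0:v0+h,u0:u0+w],None,fx=k,fy=k,interpolation=cv2.INTER_CUBIC)
A=f(w,0,0,512,384,.78125)
B=f(s,160,100,120,90,400/120)
cv2.imwrite('pics/c3.png',np.hstack([A,B]))
"
```

```text
t 6.4 pos [ 0.502  -0.1765  0.1878] yaw 0.3798 tilt [-0.0019  0.003  -1.    ] F [ 0.8  0.5 -2.3] M [-0.01  0.04  0.01] open 0.013 q [-0.57  0.09  1.76  0.    1.29  0.62]
OFFSET mm [ 0.8  0.9 -2.2] SPIN -0.0012
```

View pics/c3.png

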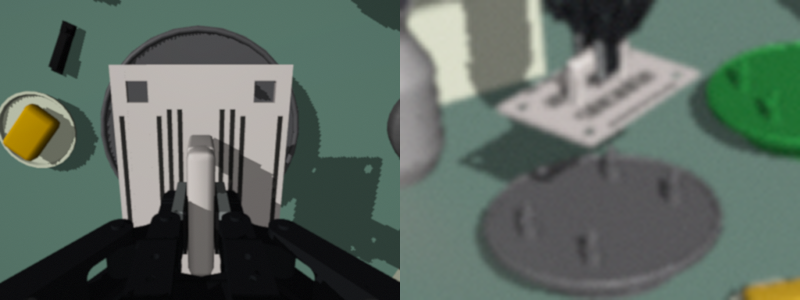

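Plate is in hand and hides the posts from the wrist camera. I'll step sideways and up for a clear wrist view of all four posts, since the fit allows only ±1.75 mm.

>>> {"fn": "play_rows", "kwargs": {
  "grip": [0, 0, 0, 0, 0, 0, 0, 0, 0, 0],
  "offset": [
    [0, -20, -15],
    [0, -60, -40],
    [0, -100, -70],
    [0, -140, -85],
    [0, -165, -90],
    [0, -170, -90],
    [0, -170, -90],
    [0, -170, -90],
    [0, -170, -90],
    [0, -170, -90]
  ],
  "spin": [0, 0, 0, 0, 0, 0, 0, 0, 0, 0]
}}

```text
clock: 7.4
eef_pos: [0.4391, -0.0195, 0.2778]
tool_rot: [-0.002, 0.982, 0.188, -0.001]
wrist_force: [-0.3, -0.4, -3.2]
opening: 0.013
```

```bash
python3 -c "
from h import *
w=snap('wrist','w4')
off([.503,-.177,.19],.381)
u=[proj(w,[x,y,.075]) for x,y in((.5734,-.1881),(.5447,-.1213),(.4619,-.2326),(.4323,-.1662))];print(np.round(u,0))
m=np.mean(u,0).astype(int);u0=int(np.clip(m[0]-100,0,312));v0=int(np.clip(m[1]-75,0,234));print(u0,v0)
crop('w4',u0,v0,u0+200,v0+150,4,'c4')
"
```

```text
t 7.45 pos [ 0.4391 -0.0194  0.278 ] yaw 0.3787 tilt [-0.0028  0.0032 -1.    ] F [-0.5 -1.  -3.2] M [-0.03 -0.01  0.03] open 0.0127 q [-0.32 -0.23  1.89  0.    1.49  0.87]
OFFSET mm [  1.2 170.4  87.3] SPIN -0.0023
[[468. 100.]
 [393. 102.]
 [449. 215.]
 [381. 218.]]
312 83
```

View pics/c4.png

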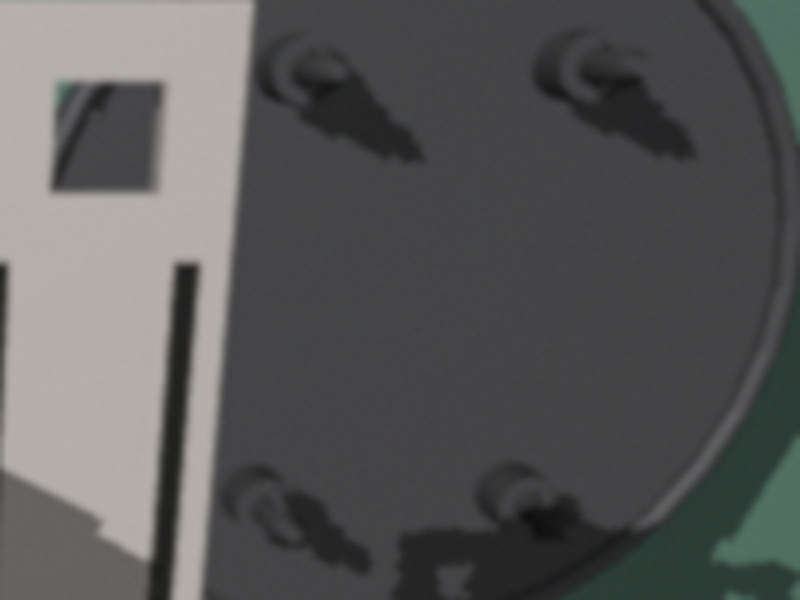

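Crop shows all four grey posts with bright shoulder rings near (305,72), (590,68), (262,500) and (515,492). Tips lean outward. I'll enlarge with contrast and a model overlay to refine.

```bash
cat > ov.py <<'E'
from h import *
def overlay(f,x,y,yaw,out,k=10,hw=20,hh=15,draw=True):
    c=load(f);im=c['pixels'];th=np.linspace(0,2*np.pi,60);T=[]
    for a in(.06,-.06):
        row=[]
        for b in(.037,-.037):
            X=x+a*np.cos(yaw)-b*np.sin(yaw);Y=y+a*np.sin(yaw)+b*np.cos(yaw)
            m=np.round(proj(c,[X,Y,.058])).astype(int);u0=max(0,min(512-2*hw,m[0]-hw));v0=max(0,m[1]-hh)
            g=im[v0:v0+2*hh,u0:u0+2*hw].astype(float).mean(2);g=np.clip((g-15)*255/90,0,255).astype(np.uint8)
            g=cv2.cvtColor(cv2.resize(g,None,fx=k,fy=k,interpolation=cv2.INTER_CUBIC),cv2.COLOR_GRAY2BGR)
            for z,r,col in((.04,.009,(255,100,0)),(.054,.009,(0,255,0)),(.075,.002,(0,0,255))):
                q=np.array([(proj(c,[X+r*np.cos(t),Y+r*np.sin(t),z])-[u0,v0]+.5)*k-.5 for t in th])
                cv2.polylines(g,[np.round(q).astype(np.int32)],True,col,1)
            print((u0,v0));row.append(g)
        T.append(np.hstack(row))
    cv2.imwrite('pics/'+out+'.png',np.vstack(T))
E
python3 -c "
from ov import *
c=load('w4')
uv=[(312+305/4,83+72/4),(312+590/4,83+68/4),(312+262/4,83+500/4),(312+515/4,83+492/4)]
P=[atz(c,u,v,.054) for u,v in uv];L=[(.06,.037),(.06,-.037),(-.06,.037),(-.06,-.037)]
(x,y),yaw,r=fit(P,L);print(x,y,yaw,r)
overlay('w4',x,y,yaw,'c5')
"
```

```text
0.5057274347859158 -0.17905532078094175 0.38003852436363017 [2.33955001 1.31030063 1.08089469 3.55739227]
(np.int64(369), np.int64(84))
(np.int64(442), np.int64(84))
(np.int64(358), np.int64(195))
(np.int64(424), np.int64(195))
```

View pics/c5.png

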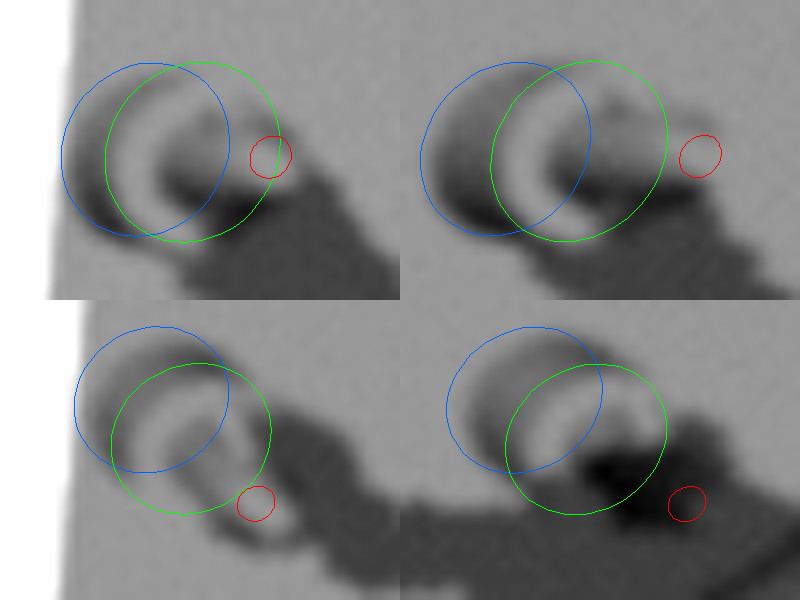

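```bash
python3 -c "
from ov import *
c=load('w4');x,y,yaw=0.50573,-.17906,.38004
L=[(.06,.037),(.06,-.037),(-.06,.037),(-.06,-.037)];D=[(.6,.4),(1.0,.0),(1.5,1.2),(1.7,.9)]
P=[]
for (a,b),d in zip(L,D):
  q=proj(c,[x+a*np.cos(yaw)-b*np.sin(yaw),y+a*np.sin(yaw)+b*np.cos(yaw),.054])+d;P.append(atz(c,*q,.054))
(x,y),yaw,r=fit(P,L);print(x,y,yaw,r)
overlay('w4',x,y,yaw,'c6');
s=load('s0')
overlay('s0',x,y,yaw,'c7',k=10)
im=np.hstack([cv2.imread('pics/c6.png'),cv2.imread('pics/c7.png')]);cv2.imwrite('pics/c8.png',cv2.resize(im,(800,300),interpolation=cv2.INTER_AREA))
"
```

```text
0.5055737336510031 -0.1806330803202408 0.388103644679723 [0.67898293 0.44630289 0.41503333 0.67669097]
(np.int64(370), np.int64(85))
(np.int64(442), np.int64(84))
(np.int64(359), np.int64(195))
(np.int64(426), np.int64(195))
(np.int64(196), np.int64(158))
(np.int64(177), np.int64(150))
(np.int64(221), np.int64(139))
(np.int64(202), np.int64(132))
```

View pics/c8.png

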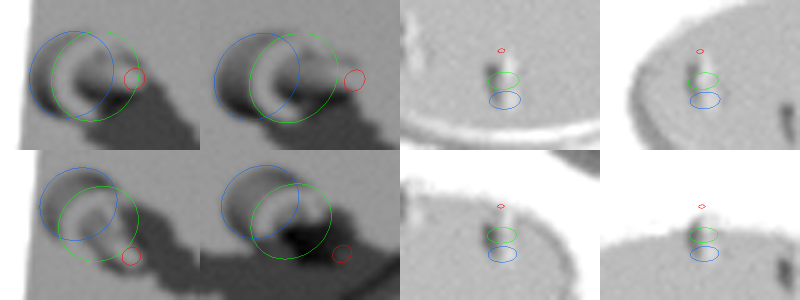

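Model overlay matches the wrist view within 0.7 mm and the scene view within about 1 px. Moving to hover 10 mm above the tips.

```bash
python3 -c "
from h import *
off([.5051,-.1802,.135],.388)"
```

```text
t 7.45 pos [ 0.4391 -0.0194  0.278 ] yaw 0.3787 tilt [-0.0028  0.0032 -1.    ] F [-0.5 -1.  -3.2] M [-0.03 -0.01  0.03] open 0.0127 q [-0.32 -0.23  1.89  0.    1.49  0.87]
OFFSET mm [  2.1 174.3 142.3] SPIN -0.0093
```

>>> {"fn": "play_rows", "kwargs": {
  "grip": [0, 0, 0, 0, 0, 0, 0, 0, 0, 0],
  "offset": [
    [0, 25, 15],
    [1, 65, 40],
    [1, 105, 70],
    [2, 140, 100],
    [2, 165, 125],
    [2, 174, 138],
    [2, 174, 142],
    [2, 174, 142],
    [2, 174, 142],
    [2, 174, 142]
  ],
  "spin": [0, -0.005, -0.009, -0.009, -0.009, -0.009, -0.009, -0.009, -0.009, -0.009]
}}

```text
clock: 8.45
eef_pos: [0.5055, -0.1797, 0.1366]
tool_rot: [-0.001, 0.981, 0.193, -0.0]
wrist_force: [0.3, -0.0, -2.4]
opening: 0.0129
```

```bash
python3 -c "
from h import *
off([.5051,-.1802,.105],.388)"
```

```text
t 8.45 pos [ 0.5055 -0.1797  0.1366] yaw 0.3885 tilt [-9.0e-04  2.1e-03 -1.0e+00] F [ 0.3 -0.  -2.4] M [-0.03 -0.02 -0.01] open 0.0129 q [-0.57  0.15  1.8   0.    1.19  0.61]
OFFSET mm [-0.6  0.4 31.6] SPIN 0.0005
```

>>> {"fn": "play_rows", "kwargs": {
  "grip": [0, 0, 0, 0, 0, 0],
  "offset": [
    [-0.5, 0.4, 12],
    [-0.5, 0.4, 24],
    [-0.5, 0.4, 34],
    [-0.5, 0.4, 36],
    [-0.5, 0.4, 36],
    [-0.5, 0.4, 36]
  ],
  "spin": [0, 0, 0, 0, 0, 0]
}}

```text
clock: 9.05
eef_pos: [0.5054, -0.1803, 0.1007]
tool_rot: [-0.001, 0.981, 0.193, -0.0]
wrist_force: [0.6, -0.4, -1.7]
opening: 0.0128
```

```bash
python3 -c "
from h import *
w=snap('wrist','w5');s=snap('scene','s5')
off([.5051,-.1802,.095],.388)
g=lambda c,u0,v0,w,h,W,H:np.clip(cv2.resize(c['pixels'][v0:v0+h,u0:u0+w],(W,H),interpolation=cv2.INTER_CUBIC).astype(float)*1.6,0,255).astype(np.uint8)
A=np.hstack([g(w,150,90,60,60,400,300)if 0 else g(w,146,95,60,45,400,300),g(w,310,95,60,45,400,300)])
B=g(s,160,105,120,45,800,300)
cv2.imwrite('pics/c9.png',np.vstack([A,B]))
"
```

```text
t 9.15 pos [ 0.5056 -0.1805  0.1011] yaw 0.3885 tilt [-0.      0.0015 -1.    ] F [ 0.8  0.3 -2.2] M [-0.02  0.02 -0.  ] open 0.013 q [-0.57  0.2   1.82  0.    1.12  0.61]
OFFSET mm [-0.3 -0.4  6.1] SPIN 0.0005
```

View pics/c9.png

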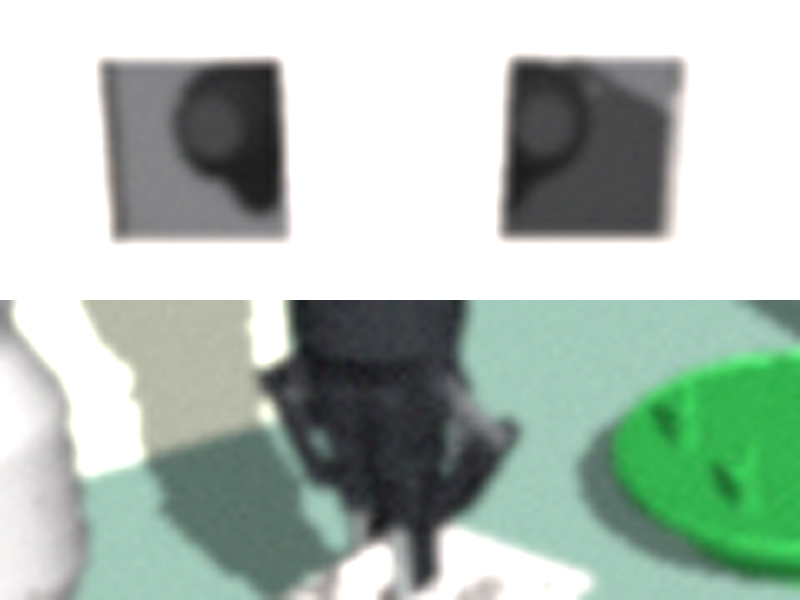

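Wrist crop shows pin tips inside both front holes: left tip (216,125) in a hole centred (195,150), right tip (547,122) in a hole centred (590,148). Next I'll convert these to the tool frame for the remaining error.

```bash
python3 -c "
from h import *
c=load('w5');p=np.array([.5056,-.1805,.1011]);R=Ro.from_quat(monitor.get_obs()['tool_rot'],scalar_first=True).as_matrix()
k=400/60
T=[(146+216/k-.4,95+125/k-.4),(310+147/k-.4,95+122/k-.4)];H=[(146+195/k-.4,95+150/k-.4),(310+190/k-.4,95+148/k-.4)]
f=lambda uv,z:np.array([R.T@(atz(c,u,v,z)-p)*1e3 for u,v in uv])
for zt in(.075,.073):print('tips',f(T,zt).round(1))
print('holes',f(H,p[2]-.0152).round(1),proj(c,p))
"
```

```text
tips [[ 59.7 -37.2  26.2]
 [ 60.   37.1  26.1]]
tips [[ 59.6 -37.7  28.2]
 [ 59.9  37.5  28.1]]
holes [[ 58.7 -36.3  15.3]
 [ 58.9  37.8  15.2]] [254.79794375 250.10294543]
```

>>> {"fn": "play_rows", "kwargs": {
  "grip": [0, 0, 0, 0, 0, 0],
  "offset": [
    [0.8, -0.8, 2],
    [0.8, -0.8, 5],
    [0.8, -0.8, 9],
    [0.8, -0.8, 12],
    [0.8, -0.8, 14],
    [0.8, -0.8, 14]
  ],
  "spin": [0, 0, 0, 0, 0, 0]
}}

```text
clock: 9.75
eef_pos: [0.5057, -0.1792, 0.0865]
tool_rot: [-0.001, 0.981, 0.193, -0.0]
wrist_force: [-0.5, -0.2, -2.1]
opening: 0.013
```

```bash
python3 -c "
from h import *
off([.5060,-.1794,.087],.388)"
```

```text
t 9.75 pos [ 0.5057 -0.1792  0.0865] yaw 0.3884 tilt [-8.e-04  2.e-03 -1.e+00] F [-0.5 -0.2 -2.1] M [ 0.01  0.01 -0.02] open 0.013 q [-0.57  0.22  1.83  0.    1.09  0.62]
OFFSET mm [ 0.2  0.3 -0.5] SPIN 0.0004
```

Pins are in the holes with no side force. Pressing in small steps.

>>> {"fn": "play_rows", "kwargs": {
  "grip": [0, 0, 0, 0, 0, 0],
  "offset": [
    [0, 0, 2],
    [0, 0, 4],
    [0, 0, 6],
    [0, 0, 8],
    [0, 0, 8],
    [0, 0, 8]
  ],
  "spin": [0, 0, 0, 0, 0, 0]
}}

```text
clock: 10.35
eef_pos: [0.5061, -0.1795, 0.0791]
tool_rot: [-0.001, 0.981, 0.193, 0.0]
wrist_force: [-0.1, 0.5, 2.8]
opening: 0.0129
```

```bash
python3 -c "
from h import *
off([.5057,-.1792,.077],.388)"
```

```text
t 10.35 pos [ 0.5061 -0.1795  0.0791] yaw 0.3884 tilt [ 1.0e-04  1.5e-03 -1.0e+00] F [-0.1  0.5  2.8] M [0.16 0.   0.05] open 0.0129 q [-0.57  0.23  1.83  0.    1.08  0.61]
OFFSET mm [-0.3 -0.4  2.1] SPIN 0.0004
```

>>> {"fn": "play_rows", "kwargs": {
  "grip": [0, 0, 0, 0, 0],
  "offset": [
    [0, 0, 1],
    [0, 0, 2],
    [0, 0, 3],
    [0, 0, 4],
    [0, 0, 4]
  ],
  "spin": [0, 0, 0, 0, 0]
}}

```text
clock: 10.85
eef_pos: [0.5064, -0.1797, 0.0759]
tool_rot: [-0.0, 0.981, 0.193, 0.0]
wrist_force: [-2.5, 0.9, 8.2]
opening: 0.0126
```

>>> {"fn": "play_rows", "kwargs": {
  "grip": [0, 0, 0, 0],
  "offset": [
    [0, 0, 1],
    [0, 0, 2],
    [0, 0, 2],
    [0, 0, 2]
  ],
  "spin": [0, 0, 0, 0]
}}

```text
clock: 11.25
eef_pos: [0.5066, -0.1799, 0.0749]
tool_rot: [-0.0, 0.981, 0.193, 0.0]
wrist_force: [-3.7, 2.4, 10.7]
opening: 0.0132
```

```bash
python3 -c "
from h import *
off([.5057,-.1792,.074],.388)"
```

```text
t 11.25 pos [ 0.5066 -0.1799  0.0749] yaw 0.3887 tilt [ 6.e-04  6.e-04 -1.e+00] F [-3.7  2.4 10.7] M [0.38 0.67 0.01] open 0.0132 q [-0.57  0.24  1.83  0.    1.07  0.62]
OFFSET mm [-0.6 -1.   0.9] SPIN 0.0007
```

Side force is growing (−3.7, 2.4 N) as the tool has drifted about 1 mm, so I'm shifting back before pressing on.

>>> {"fn": "play_rows", "kwargs": {
  "grip": [0, 0, 0, 0],
  "offset": [
    [-0.3, -0.5, 0],
    [-0.6, -1, 0],
    [-0.6, -1, 0],
    [-0.6, -1, 0]
  ],
  "spin": [0, 0, 0, 0]
}}

```text
clock: 11.65
eef_pos: [0.5064, -0.1798, 0.076]
tool_rot: [0.001, 0.981, 0.193, 0.001]
wrist_force: [-2.0, 0.3, 7.2]
opening: 0.0129
```

```bash
python3 -c "
from h import *
off([.5057,-.1792,.073],.388)"
```

```text
t 11.65 pos [ 0.5064 -0.1798  0.076 ] yaw 0.3888 tilt [ 2.1e-03 -7.0e-04 -1.0e+00] F [-2.   0.3  7.2] M [0.19 0.3  0.04] open 0.0129 q [-0.57  0.24  1.83  0.    1.07  0.62]
OFFSET mm [-0.4 -0.8  3. ] SPIN 0.0008
```

>>> {"fn": "play_rows", "kwargs": {
  "grip": [0, 0, 0, 0, 0, 0],
  "offset": [
    [-0.6, -1, 1],
    [-0.8, -1.2, 3],
    [-0.8, -1.2, 4.5],
    [-0.8, -1.2, 6],
    [-0.8, -1.2, 6],
    [-0.8, -1.2, 6]
  ],
  "spin": [0, 0, 0, 0, 0, 0]
}}

```text
clock: 12.25
eef_pos: [0.5066, -0.18, 0.0722]
tool_rot: [0.002, 0.981, 0.193, 0.002]
wrist_force: [-1.8, 1.8, 12.8]
opening: 0.0129
```

```bash
python3 -c "
from h import *
off([.5057,-.1792,.073],.388)"
```

```text
t 12.25 pos [ 0.5066 -0.18    0.0722] yaw 0.3889 tilt [ 0.0049 -0.0027 -1.    ] F [-1.8  1.8 12.8] M [ 0.25  0.53 -0.02] open 0.0129 q [-0.57  0.24  1.84  0.    1.06  0.62]
OFFSET mm [-0.5 -1.  -0.8] SPIN 0.0009
```

>>> {"fn": "play_rows", "kwargs": {
  "grip": [0, 0, 0, 0, 0, 0],
  "offset": [
    [-0.4, -0.6, 2],
    [-0.4, -0.6, 3],
    [-0.4, -0.6, 4],
    [-0.4, -0.6, 5],
    [-0.4, -0.6, 5],
    [-0.4, -0.6, 5]
  ],
  "spin": [0, 0, 0, 0, 0, 0]
}}

```text
clock: 12.85
eef_pos: [0.5066, -0.1801, 0.0682]
tool_rot: [0.003, 0.981, 0.193, 0.003]
wrist_force: [-0.9, -0.3, 7.8]
opening: 0.0128
```

```bash
python3 -c "
from h import *
off([.5057,-.1792,.07],.388)"
```

```text
t 12.85 pos [ 0.5066 -0.1801  0.0682] yaw 0.389 tilt [ 0.0063 -0.0039 -1.    ] F [-0.9 -0.3  7.8] M [ 0.15  0.33 -0.02] open 0.0128 q [-0.57  0.25  1.84  0.    1.05  0.62]
OFFSET mm [-0.5 -1.2 -1.9] SPIN 0.001
```

Force fell from 12.8 to 7.8 N while going 4 mm deeper, so it clicked. At this depth 10 N net matches the deck sunk 5 mm with the plate 14 mm above it. Checking level and catches.

```bash
python3 -c "
from h import *
w=snap('wrist','w6');s=snap('scene','s6')
g=lambda c,u0,v0,w,h,W,H,k=1.3:np.clip(cv2.resize(c['pixels'][v0:v0+h,u0:u0+w],(W,H),interpolation=cv2.INTER_CUBIC).astype(float)*k,0,255).astype(np.uint8)
A=np.hstack([g(w,146,95,60,45,400,300),g(w,310,95,60,45,400,300)])
B=np.hstack([g(s,175,135,100,60,500,300),g(w,0,0,512,384,300,300,1)])
cv2.imwrite('pics/c10.png',np.vstack([A,B]))
"
```

```text
(no output)
```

View pics/c10.png

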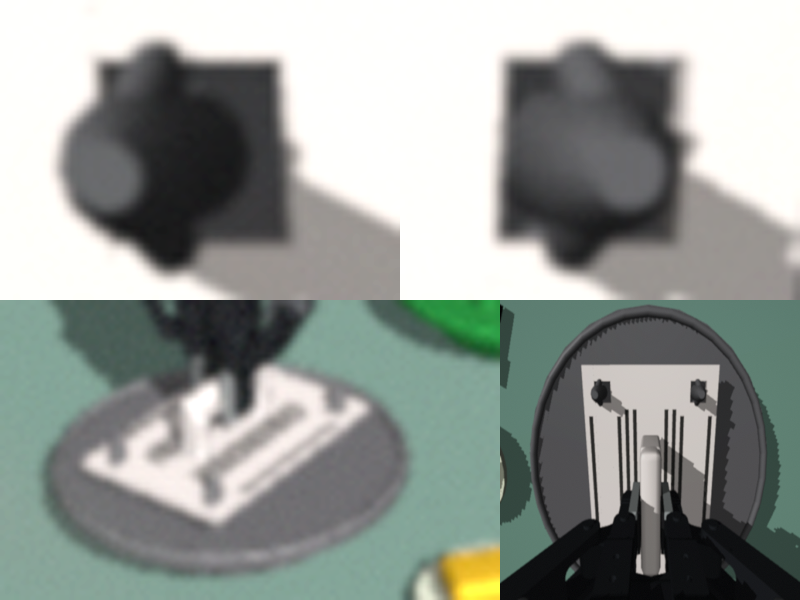

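Both front posts' catches have sprung out over the plate edge, at crop (155,60)/(170,255) and (585,65)/(570,250). The scene crop shows the plate flat on the deck, and tool tilt is only 0.4°, so the rear posts must be home too. Easing off the push, letting go and retreating.

>>> {"fn": "play_rows", "kwargs": {
  "grip": [0, 0, 0, 10, 25, 40, 45, 45, 45, 45],
  "offset": [
    [0, 0, -2],
    [0, 0, -4],
    [0, 0, -4.5],
    [0, 0, -4.5],
    [0, 0, -4.5],
    [0, 0, -4.5],
    [0, 0, -4.5],
    [0, 0, -4.5],
    [0, 0, -4.5],
    [0, 0, -4.5]
  ],
  "spin": [0, 0, 0, 0, 0, 0, 0, 0, 0, 0]
}}

```text
clock: 13.95
eef_pos: [0.5066, -0.1801, 0.0727]
tool_rot: [0.003, 0.981, 0.193, 0.003]
wrist_force: [-0.4, 0.2, -0.4]
opening: 0.0452
```

>>> {"fn": "play_rows", "kwargs": {
  "grip": [45, 45, 45, 45, 45, 45, 45, 45, 45, 45],
  "offset": [
    [0, 0, -8],
    [0, 0, -20],
    [0, 0, -45],
    [0, 0, -80],
    [0, 0, -115],
    [0, 0, -140],
    [0, 0, -150],
    [0, 0, -150],
    [0, 0, -150],
    [0, 0, -150]
  ],
  "spin": [0, 0, 0, 0, 0, 0, 0, 0, 0, 0]
}}

```text
clock: 14.95
eef_pos: [0.5047, -0.179, 0.2207]
tool_rot: [0.001, 0.981, 0.193, 0.001]
wrist_force: [0.1, 0.8, 0.3]
opening: 0.0452
```

```bash
python3 -c "
from h import *
w=snap('wrist','w7');s=snap('scene','s7')
off([.5057,-.1792,.2],.388)
g=lambda c,u0,v0,w,h,W,H,k=1.2:np.clip(cv2.resize(c['pixels'][v0:v0+h,u0:u0+w],(W,H),interpolation=cv2.INTER_CUBIC).astype(float)*k,0,255).astype(np.uint8)
cv2.imwrite('pics/c11.png',np.hstack([g(w,170,70,170,180,425,450),g(s,0,0,512,384,375,281) if 0 else cv2.resize(np.vstack([g(s,175,130,100,60,375,225),g(s,100,100,256,154,375,225)]),(375,450))]))
"
```

```text
t 15.05 pos [ 0.5049 -0.1791  0.221 ] yaw 0.3889 tilt [ 0.0037 -0.0023 -1.    ] F [-0.7 -0.5  0.1] M [-0.01 -0.   -0.03] open 0.0448 q [-0.57  0.06  1.72  0.    1.35  0.62]
OFFSET mm [ 0.6  0.3 21. ] SPIN 0.0009
```

View pics/c11.png

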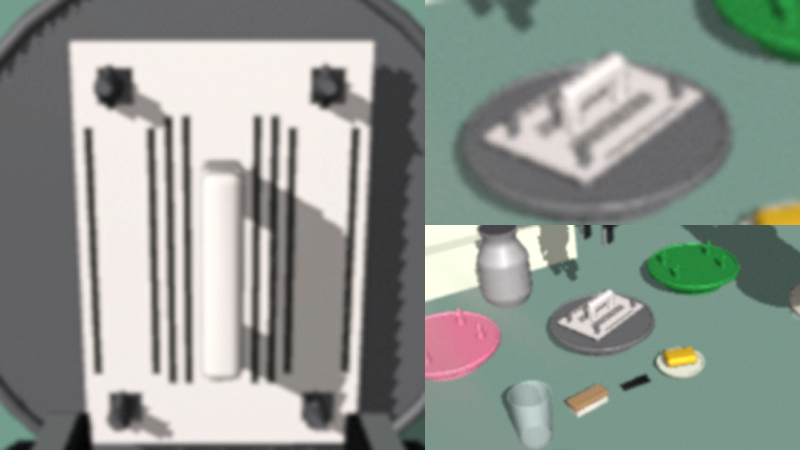

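All four posts stand through the holes, at crop (113,87), (327,86), (124,410) and (317,410). The plate lies level, the gripper is clear, and the bystanders in view are in place. Handing in.

```bash
python3 -c "
from h import *
print(workorder.close_job())"
```

```text
the job is handed in; nothing more can be done
None
```

The drain plate is on the grey caddy with all four posts through its holes. I let go, drew clear and handed the job in at about 15 s of the 48 s.

- **The click:** I pressed in small steps. The wrist reading peaked at 12.8 N in the end-of-step readings, about 15 N net of the plate's weight. It then fell to 7.8 N while the plate went 4 mm deeper. That height and force fit the plate resting on the shoulders.
- **Catches:** In the close wrist view, the catches on the two front posts had sprung out over the plate edge. For the rear posts I relied on the tool's tilt, 0.4° at most, and on the last views. Those show all four posts through a flat plate. I did not see the rear catches up close.
- **After letting go:** The wrist force was about zero with the gripper clear. The bystanders in the last view (jug, cup, dish, soap, clipper and brush) are where they were. The bottle and mug were outside that view, and the arm's route did not go near them.
- **What disagreed:** My first two-view estimate of the caddy was 3–4 mm off the later wrist measurement, because shadows confused the pin tips. I used the wrist view, and the pins showed in the two front holes before I lowered the plate.
- **Side force:** It reached about 4.4 N midway through the press as the tool drifted about 1 mm. I shifted back, and it was about 1 N at the end of the press.

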